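# Pack the painter's tiered stand

### The arm

A 7-joint arm with a two-finger parallel gripper is mounted at the origin on the work surface. World frame = base frame: x ahead of the robot, y to its left, z up, the work surface at z = 0. Lengths are in m, angles in rad, forces in N, time in s.
With the tool pointing down it reaches from about 0.375 to 0.925 m from the base axis. Payload 3.1 kg.
Tool frame: the origin (TCP) lies between the finger pads; the fingertips stand 19 mm ahead of it and the grasp point (between the pads) is the TCP; z points along the fingers, y is the direction in which the jaws open and shut (so a half turn about z gives the same grasp; the last joint's range is limited). The gripper opens to 85 mm and grips with 20 to 120 N. Pads are 22 mm wide; open, the fingers measure 114 mm over their backs; the gripper's body (76 mm by 85 mm) begins 54 mm behind the grasp point. The pads swing forward as they close: fully open they stand 13 mm farther back than shut.
Start: joints at [1.093, 0.383, 0.044, 1.598, -0.018, 1.161, -0.05], TCP at [0.241, -0.604, 0.25] pointing down, gripper open.
Joint ranges: [-2.61, 2.61], [-0.41, 2.15], [-1.48, 1.57], [0, 2.5], [-1.57, 4.71], [0.05, 1.97], [-2.85, 2.85]. Speed limits (rad/s): [2.79, 2.79, 3.14, 3.14, 3.14, 3.14, 3.14].

### API

Orientations are given as a unit quaternion [x, y, z, w].
In Python, from bench import move_ptp, movel, move_j, move_gripper, pause, inverse_kinematics, read_camera, camera_params, MotionError, sign_off, look_for, tip_of, read_time_s, read_qpos, read_joint_vel, read_effort, read_eef_pos, read_tcp_rot, read_ft_force, read_ft_torque, read_finger_gap gives the robot as it stands. Calls block until the motion is done:
- move_ptp(position, orientation): joint-space move of the TCP to a pose.
- movel(position, orientation=None, speed=0.15): straight line of the TCP; orientation=None keeps the orientation; speed is the mean speed in m/s.
- move_j(angles): joint-space move.
- move_gripper(opening, effort=None): finger opening in m; effort is the grip in N (None keeps the last); returns when the fingers have stopped.
- pause(seconds).
- inverse_kinematics(position, orientation): joint angles nearest the present ones, or None.
- read_camera(name): name is "side" or "top" or "wrist"; returns the picture (480x640x3 uint8, red, green, blue); there is no depth.
- camera_params(name): a dict with "K" (3x3 intrinsics, pixels), "dist_coeffs" ([k1, k2, p1, p2, k3] as OpenCV has them; the pictures are not rectified), "camera_from_world" (4x4, takes a point from world to camera coordinates). Camera axes: x right, y down, z forward; pixel columns grow to the right and rows downward; lengths in m; the calibration is good to about 2 mm. A picture is of the moment at which its call begins: read the wrist's pose just before it. camera_params takes no time and is no camera call; for the wrist camera it gives the pose at the moment of the call.
A pose or a line that the arm cannot do raises MotionError and nothing moves.
- sign_off(): hands the job in, once; it reports no verdict.
Trained networks look in the newest picture that a camera, given by its name, has taken for a name from the list of things; names that differ only in an ending like _2 or _b are one class to them, and where a whole thing is asked for, a point or a joint stands for the part that bears it (a point fixed in the world has none). Each returns a list of dicts, best first, with "confidence" (0 to 1); they miss things now and then, are a little off and sometimes report something else, mostly with a low value. They report only what shows in the picture. A call takes as long as a camera call. They do not tell look-alikes from the thing itself.
- look_for(camera, name): "at" ([column, row] in pixels, amid what is visible of it).
- tip_of(camera, name): "at" ([column, row] in pixels: a listed point, or the origin of a listed thing).
Readings, each from a call of its own:
- read_time_s(): time.
- read_qpos(): joint angles.
- read_joint_vel(): joint speeds.
- read_effort(): joint torques, N m.
- read_eef_pos(): TCP position.
- read_tcp_rot(): TCP orientation.
- read_ft_force(): force on the tool from outside, world axes, zero at the start.
- read_ft_torque(): the same for the moment, N m.
- read_finger_gap(): finger opening in m.
Only numpy, scipy, OpenCV 4.12 (cv2) and the standard library are available. Lean on these libraries where they do the work, as an engineer would, in place of code of your own. Each camera call takes 0.05 s, during which the arm holds its last target. There are 200 camera calls.

### The job

Pack the painting things onto the tiered stand: drop every ivory palette tray that is out over the four posts, then the cork board on top of them, each level, fully down and with its slot above the slot in the base; then slide the steel blade down through the slots until it stands on the bottom of the slot in the base. With the blade in, see that every orc that is out stands upright on the cork board, and leave the cup, magnifier and tweezers where they are.

Things in the scene. Friction and masses are not known exactly. Their poses are not given: they have to be found in the camera images.
- stand: Fixed beech base 194 x 142 x 25 mm with four upright steel posts, 8 mm thick with pointed tips, at x = +-80, y = +-55 mm, their tips 145 mm above the table. Origin under the centre of the base, on the table; x is its long side, z up. A tier's legs rest on the base's top, z = 25 mm.
- stand_slot (a point): Centre of the mouth of the slot in the stand's base (stand frame x 0, y +48, z 25 mm): 45 mm long in the stand's x, 9 mm wide, 20 mm deep, so its floor is at z = 5 mm. The tiers' slots lie above it when they are on the posts with their slot on this side.
- palette1: Ivory palette tray with round wells, 300 g, may be absent: plate 184 (x) x 134 (y) x 6 mm, z = 30 to 36 mm, on four legs 12 mm thick at x = +-61, y = +-55 mm; origin at the legs' feet, below its centre. 12 mm square holes at x = +-80, y = +-55 mm; a slot at y = +48 mm. Central grip rib 14 mm thick (x), 44 mm long (y), z = 36 to 64 mm. Stacked tiers stand at a pitch of 36 mm.
- palette2: A second ivory palette tray, the same as palette1; may be absent.
- palette1_slot (a point): Centre of palette1's slot, which goes right through the plate: 49 mm long (x), 13 mm wide (y); this point is on top of the plate, at x 0, y +48, z 36 mm.
- palette2_slot (a point): Centre of palette2's slot, on top of the plate.
- board: The cork board, a tier of the same form and measures as the palette trays (cork plate without wells, wooden legs and rib), about 250 g; always present.
- board_slot (a point): Centre of the board's slot, on top of the plate, at x 0, y +48, z 36 mm, like the trays' slots.
- blade: Flat steel locking blade, upright, 171 mm tall, 200 g: 40 mm wide (x), 5 mm thick (y), z = 0 to 135 mm (lowest 8 mm only 35 x 3 mm), then a dark wooden head 40 (x) x 14 (y) mm from z = 135 to 171 mm, the place to grip. Origin at the middle of its lower tip, z towards the head. Starts in the slot of the rest.
- rest: Fixed dark wooden block 80 x 50 x 55 mm with a slot 45 x 10 mm, 45 mm deep, in which the blade starts. Origin under its centre; x is its long side.
- orc1: Grey primed orc figure, 77 mm tall, 70 g, may be absent: round black base 40 mm across, 6 mm high; body 26 mm thick (x), 30 mm wide (y), flat sided from z = 6 to 56 mm, head above; arms and shoulders up to 50 mm wide in y, so grip it across x. Origin under the centre of its base, z up.
- orc2: Another orc, the same as orc1; may be absent.
- orc3: Another orc, the same as orc1; may be absent.
- cup: Ribbed plastic washing cup, 80 mm across, 85 mm tall; stays where it is. Origin under its centre.
- magnifier: Smoked acrylic magnifier lying flat, 195 mm long; stays where it is. Origin under the lens.
- tweezers1: Stainless tweezers lying flat, 120 mm long; stay where they are.
- tweezers2: Stainless tweezers lying flat, 120 mm long; stay where they are.
Things that resemble listed ones, but are neither listed nor needed, are in the scene too. Leave any pink look-alike of the board alone.

How it is judged:
By the outcome, as a careful person would: the job done as asked, in the order asked, and still so for the second after the job is handed in, with the robot touching nothing.
Of palette1, palette2 only 1 to 2 are there at a start; the rules pass over those that are not, and their reading is None.
Of orc1, orc2, orc3 only 2 to 3 are there at a start; the rules pass over those that are not, and their reading is None.
At some moment in a run one of palette1, palette2, board may be knocked a few centimetres aside while the robot is not near it.
It also fails if it takes over 210 s, if anything falls off the work surface, if the arm or the gripper's body presses on something with over 40 N, if the wrist force passes 120 N, or if a joint passes its speed limit or range.

## Working session

There is one attempt and no reset: what is moved stays moved. The work goes in short steps, each a Python script; the robot and the scene stay as the last script left them, time stands still between calls to the robot, and variables do not carry over. Pictures are saved under pics/ and viewed, about 12 in all and at most 16, crops included, and the job is handed in when it is done.

```bash
ls; mkdir -p pics; python3 - <<'E'
from bench import *
import cv2,numpy as np
np.set_printoptions(precision=4,suppress=True)
for c in("top","side"):
    im=read_camera(c); cv2.imwrite(f"pics/{c}0.png",im[:,:,::-1])
    p=camera_params(c); print(c,p["K"],p["dist_coeffs"],np.array(p["camera_from_world"]))
    for n in("stand","stand_slot","palette1","palette1_slot","board","board_slot","blade","rest","orc1","cup"):
        print(n,[(np.round(d["at"]).tolist(),round(d["confidence"],2)) for d in tip_of(c,n)])
print(read_time_s(),read_tcp_rot(),read_eef_pos())
E
```

```text
pics
top [[468.0488   0.     319.4421]
 [  0.     468.0488 234.2925]
 [  0.       0.       1.    ]] [-0.0722  0.      0.      0.      0.    ] [[-0.0586 -0.9983 -0.006   0.1028]
 [-0.978   0.0586 -0.2003  0.5846]
 [ 0.2003 -0.0058 -0.9797  1.304 ]
 [ 0.      0.      0.      1.    ]]
stand [([346.0, 255.0], 0.74), ([240.0, 235.0], 0.46)]
stand_slot [([326.0, 252.0], 0.72)]
palette1 [([426.0, 228.0], 0.95), ([242.0, 312.0], 0.91), ([204.0, 243.0], 0.33)]
palette1_slot [([222.0, 313.0], 0.7)]
board [([166.0, 310.0], 0.86), ([260.0, 236.0], 0.61)]
board_slot [([158.0, 293.0], 0.91), ([241.0, 237.0], 0.88), ([329.0, 252.0], 0.22)]
blade [([411.0, 287.0], 0.55)]
rest [([411.0, 291.0], 0.8)]
orc1 [([483.0, 252.0], 0.61), ([444.0, 304.0], 0.48)]
cup [([317.0, 180.0], 0.9)]
side [[518.4075   0.     315.0969]
 [  0.     518.4075 235.7402]
 [  0.       0.       1.    ]] [-0.0079  0.      0.      0.      0.    ] [[ 0.9823 -0.187  -0.0056 -0.5568]
 [-0.1422 -0.7267 -0.6721  0.1806]
 [ 0.1217  0.661  -0.7404  1.1108]
 [ 0.      0.      0.      1.    ]]
stand [([306.0, 284.0], 0.68)]
stand_slot [([300.0, 262.0], 0.87)]
palette1 [([358.0, 375.0], 0.9), ([223.0, 195.0], 0.66)]
palette1_slot [([223.0, 175.0], 0.57)]
board [([226.0, 144.0], 0.85), ([313.0, 204.0], 0.59)]
board_slot [([239.0, 130.0], 0.79), ([304.0, 176.0], 0.74)]
blade [([306.0, 284.0], 0.57), ([261.0, 369.0], 0.55)]
rest [([261.0, 375.0], 0.73)]
orc1 [([243.0, 417.0], 0.71), ([392.0, 247.0], 0.71)]
cup [([391.0, 248.0], 0.81)]
1.1 [0.982  0.1888 0.     0.    ] [ 0.241  -0.6037  0.2503]
```

View pics/top0.png

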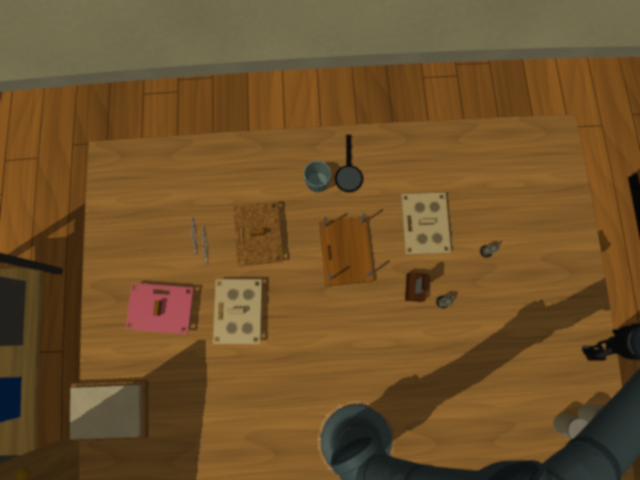

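View pics/side0.png

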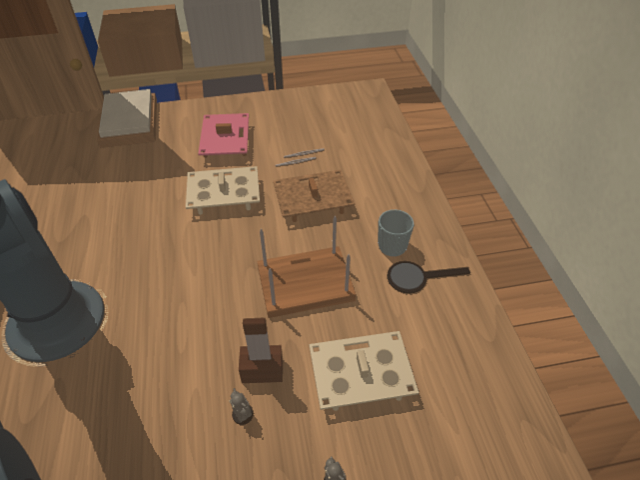

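Both ivory trays are at top (426,223) and (239,311). The cork board is at (260,232), and the pink look-alike at (160,307) is to be left alone. The stand is at (347,250), with its slot on the left at (329,252). The blade and rest are at (417,285), and the orcs at (446,299) and (489,250). Next I'll get rough poses and the wrist camera geometry.

```bash
cat > h.py <<'E'
from bench import *
import cv2,numpy as np
from scipy.spatial.transform import Rotation as R
np.set_printoptions(precision=4,suppress=True)
def P(c):
    p=camera_params(c); return np.array(p["K"]),np.array(p["dist_coeffs"]),np.array(p["camera_from_world"])
def unproj(px,z,par):
    K,d,T=par; u=cv2.undistortPoints(np.array(px,float).reshape(-1,1,2),K,d).reshape(-1,2)
    ray=np.c_[u,np.ones(len(u))]@T[:3,:3]; c=-T[:3,:3].T@T[:3,3]
    return c+ray*((np.reshape(z,(-1,1))-c[2])/ray[:,2:])
def proj(X,par):
    K,d,T=par; return cv2.projectPoints(np.array(X,float).reshape(-1,1,3),cv2.Rodrigues(T[:3,:3])[0],T[:3,3],K,d)[0].reshape(-1,2)
def quat(a):   # tool down, jaw (tool y) along world angle a
    y=np.array([np.cos(a),np.sin(a),0]); z=np.array([0,0,-1.]); return R.from_matrix(np.c_[np.cross(y,z),y,z]).as_quat()
def shot(c,name=None):
    par=P(c); im=np.ascontiguousarray(read_camera(c)[:,:,::-1])
    if name: cv2.imwrite(f"pics/{name}.png",im)
    return im,par
def rect(im,par,c,yaw,z,w=.24,h=.2,s=.4e-3):
    "metric view of plane z around c: columns along local x, rows along -local y"
    u,v=np.meshgrid((np.arange(int(w/s))-w/s/2)*s,-(np.arange(int(h/s))-h/s/2)*s)
    ca,sa=np.cos(yaw),np.sin(yaw)
    X=np.stack([c[0]+ca*u-sa*v,c[1]+sa*u+ca*v,np.full_like(u,z)],-1)
    m=proj(X,par).reshape(*u.shape,2).astype(np.float32)
    return cv2.remap(im,m[...,0],m[...,1],cv2.INTER_LINEAR)
E
python3 - <<'E'
from h import *
K,d,T=P("wrist"); print(K,d)
M=np.eye(4);M[:3,:3]=R.from_quat(read_tcp_rot()).as_matrix();M[:3,3]=read_eef_pos()
print("cam in tool",np.linalg.inv(M)@np.linalg.inv(T))
t=P("top")
for n,px,z in [("stand",[[347,250]],.025),("slot",[[329,252]],.025),("palR",[[426,223],[406,222]],.036),("palL",[[239,311],[221,311]],.036),("board",[[260,232],[241,237]],.036),("blade",[[423,277]],.18),("rest",[[415,287]],.05),("orcA",[[444,303]],.0),("orcB",[[485,253]],.0)]:
    print(n,unproj(px,z,t)[:,:2].tolist())
E
```

```text
[[371.3658   0.     318.2939]
 [  0.     371.3658 236.1769]
 [  0.       0.       1.    ]] [0.005 0.    0.    0.    0.   ]
cam in tool [[ 0.0004 -0.9607 -0.2774  0.0705]
 [ 1.      0.0006 -0.0008 -0.0001]
 [ 0.0009 -0.2774  0.9607 -0.1227]
 [ 0.      0.      0.      1.    ]]
stand [[0.5442710327802875, -0.010992975104866506]]
slot [[0.5414631909589953, 0.042709902021006635]]
palR [[0.609745999131091, -0.251734628577134], [0.6163474916682413, -0.19214090925699817]]
palL [[0.3829718258741796, 0.31262237842827], [0.38580708416952075, 0.3647988196821968]]
board [[0.6119265441275201, 0.24393814101593786], [0.6001512301312625, 0.3009675293307243]]
blade [[0.4352793604635904, -0.1942546925578711]]
rest [[0.42069641829247995, -0.1972057842625194]]
orcA [[0.371808558790656, -0.2892419813836881]]
orcB [[0.5137381915338571, -0.4312458692849459]]
```

```bash
cat >> h.py <<'E'
def over(c,a,z=.25):
    "put the wrist camera straight above c, jaws along a"
    tx=R.from_quat(quat(a)).as_matrix()[:,0]; p=np.array([c[0],c[1],z])-.0705*tx
    move_ptp(p,quat(a)); pause(.15)
E
python3 - <<'E'
from h import *
C={"stand":((.544,-.011),-.05),"palR":((.61,-.25),-.1),"palL":((.383,.313),-.05),"board":((.612,.244),.2),"orcA":((.372,-.289),0),"rest":((.42,-.197),0)}
for n,(c,y) in C.items():
  for k in (0,np.pi):
    print(n,k,inverse_kinematics([*c,.25],quat(y+k)),inverse_kinematics([*c,.06],quat(y+k)) is not None)
a=-.05
for n,s in (("palR",0),("stand",0)):
    c,_=C[n]; over(c,a); im,par=shot("wrist")
    z=.025 if n=="stand" else .036
    cv2.imwrite(f"pics/{n}.png",cv2.hconcat([rect(im,par,c,a,z,.3,.3,.5e-3)]))
    np.savez(f"{n}.npz",im=im,K=par[0],d=par[1],T=par[2]); cv2.imwrite(f"pics/{n}_raw.png",im)
print(read_time_s())
E
```

```text
stand 0 [ 0.4547  0.2336 -0.5769  1.8303  0.1408  1.1184 -0.2215] True
stand 3.141592653589793 [-1.1339  0.5227  1.3957  1.8944 -0.5545  1.2047 -2.7379] True
palR 0 [ 0.591   0.426  -0.3471  1.5573  0.1523  1.1851  0.115 ] True
palR 3.141592653589793 [-0.5231  0.8393  1.3718  1.6124 -0.8344  1.3952 -2.2966] True
palL 0 [ 0.1827  0.2114 -1.0362  1.9254  0.2024  1.1155 -0.9835] True
palL 3.141592653589793 [ 0.331   0.2868 -1.2299  1.9216  0.2979  1.1391  2.0783] True
board 0 [ 0.2671  0.6085 -1.0099  1.5361  0.5277  1.2918 -0.6095] True
board 3.141592653589793 [ 0.3772  0.7446 -1.2468  1.5315  0.7128  1.383   2.4165] True
orcA 0 [ 0.8778  0.0583 -0.313   2.0002  0.0203  1.086   0.5558] True
orcA 3.141592653589793 [ 0.5333  0.0421  0.0405  2.0153 -0.0019  1.0842 -2.5669] True
rest 0 [ 0.7425  0.0486 -0.4002  2.0115  0.0214  1.0855  0.3328] True
rest 3.141592653589793 [ 0.453   0.0337 -0.1052  2.024   0.004   1.0841 -2.7956] True
4.1667
```

```bash
python3 -c "
import cv2
cv2.imwrite('pics/both.png',cv2.resize(cv2.hconcat([cv2.imread('pics/palR_raw.png'),cv2.imread('pics/stand_raw.png')]),(800,300),interpolation=cv2.INTER_AREA))"
```

```text
(no output)
```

View pics/stand.png

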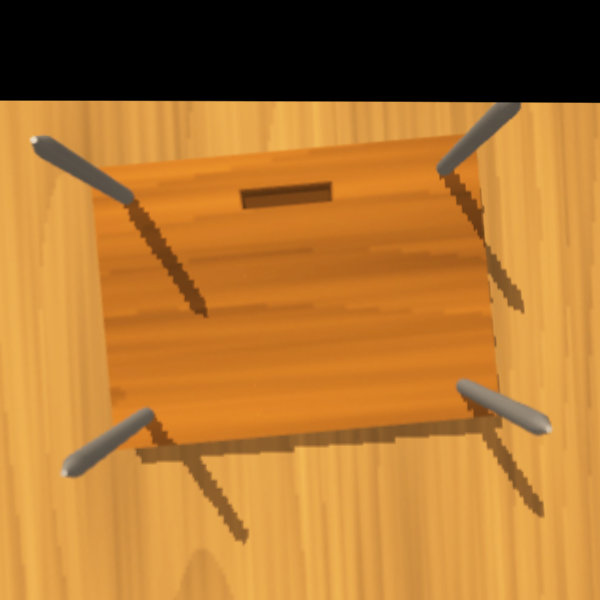

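View pics/palR.png

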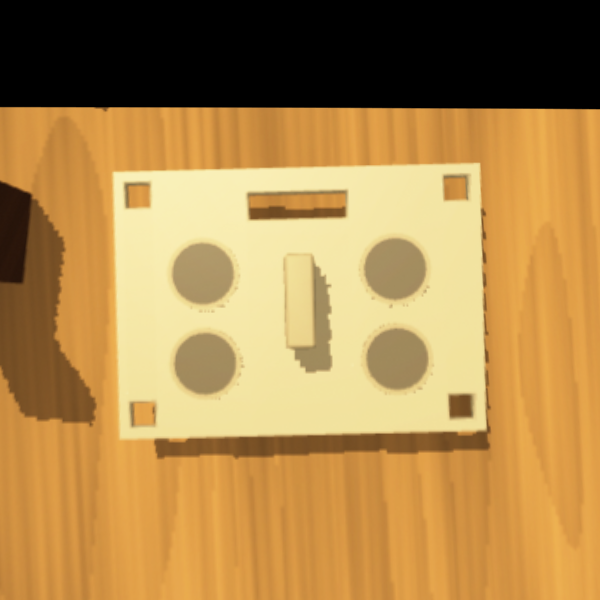

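The close crops show the real stand, with its slot at the top edge near (286,195), and an ivory tray with wells whose slot is on the same side. The orientation needs only a small turn. Next I'll fit the models and project the post tips as a check.

```bash
cat >> h.py <<'E'
from scipy.optimize import minimize
def box(w,h,cx=0,cy=0,n=60):
    t=np.linspace(-.5,.5,n)[:,None]; o=np.full_like(t,.5)
    q=[np.c_[t,o],np.c_[t,-o],np.c_[o,t],np.c_[-o,t]]; return np.vstack(q)*[w,h]+[cx,cy]
TIER=np.vstack([box(.184,.134),box(.049,.013,0,.048)]+[box(.012,.012,sx*.08,sy*.055,15) for sx in(1,-1) for sy in(1,-1)])
STAND=np.vstack([box(.194,.142),box(.045,.009,0,.048)])
def fit(im,par,pts,z,c,yaw,rng=.02,ryaw=.2,vis=None):
    s=.4e-3; N=.34; r=rect(im,par,c,0,z,N,N,s).astype(np.float32)
    black=cv2.dilate((r.sum(2)==0).astype(np.uint8),np.ones((9,9)))
    g=np.sqrt(sum(cv2.Sobel(cv2.GaussianBlur(r,(0,0),1.2),cv2.CV_32F,*d)**2 for d in((1,0),(0,1)))).max(2)
    g[black>0]=0; g=np.minimum(g,np.percentile(g,99)); soft=cv2.GaussianBlur(g,(0,0),5)
    def cost(p,G):
        ca,sa=np.cos(p[2]),np.sin(p[2]); X=pts@np.array([[ca,sa],[-sa,ca]])+p[:2]
        m=np.c_[X[:,0]/s+r.shape[1]/2,r.shape[0]/2-X[:,1]/s].astype(np.float32)
        return -cv2.remap(G,m[:,0],m[:,1],cv2.INTER_LINEAR).mean()
    gr=np.arange(-rng,rng+1e-6,.003)
    p=min(((x,y,yaw+t) for x in gr for y in gr for t in np.arange(-ryaw,ryaw+1e-6,.03)),key=lambda p:cost(p,soft))
    for G in(soft,cv2.GaussianBlur(g,(0,0),2),g):
        p=minimize(cost,p,args=(G,),method="Nelder-Mead",options=dict(initial_simplex=np.array(p)+np.vstack([np.zeros(3),np.diag([.002,.002,.02])]),xatol=1e-5,fatol=1e-4)).x
    if vis:
        ca,sa=np.cos(p[2]),np.sin(p[2]); X=np.c_[pts@np.array([[ca,sa],[-sa,ca]])+p[:2]+np.array(c[:2]),np.full(len(pts),z)]
        v=im.copy()
        for q in proj(X,par): cv2.circle(v,tuple(np.round(q).astype(int)),0,(0,0,255),-1)
        cv2.imwrite(f"pics/{vis}.png",v)
    return np.array([p[0]+c[0],p[1]+c[1],p[2]]),-cost(p,g)/g.mean()
def loc(p,X):
    ca,sa=np.cos(p[2]),np.sin(p[2]); X=np.array(X,float); return np.array([p[0]+ca*X[0]-sa*X[1],p[1]+sa*X[0]+ca*X[1]])
E
python3 - <<'E'
from h import *
for n,pts,z,c,y in(("stand",STAND,.025,(.544,-.011),.035),("palR",TIER,.036,(.61,-.25),-.026)):
    f=np.load(n+".npz"); par=(f["K"],f["d"],f["T"])
    p,q=fit(f["im"],par,pts,z,c,y,.015,.1,vis=n+"_fit"); print(n,p,q)
    if n=="stand":
        tips=proj([[*loc(p,(sx*.08,sy*.055)),.143] for sx in(1,-1) for sy in(1,-1)],par)
        w=unproj(tips,.025,par); 
        ca,sa=np.cos(-.05),np.sin(-.05)
        d=w[:,:2]-c; print("tips in rect", np.c_[(ca*d[:,0]+sa*d[:,1])/.5e-3+300, 300-(-sa*d[:,0]+ca*d[:,1])/.5e-3])
        np.save("stand.npy",p)
a=cv2.imread("pics/stand_fit.png");b=cv2.imread("pics/palR_fit.png")
cv2.imwrite("pics/fits.png",np.vstack([a[0:300,120:520],b[0:300,120:520]]))
E
```

```text
stand [ 0.5417 -0.0064  0.0417] 9.515743
tips in rect [[517.4144  95.944 ]
 [547.9146 427.5821]
 [ 35.0317 140.3078]
 [ 65.5318 471.946 ]]
palR [ 0.6096 -0.2502 -0.0255] 12.144892
```

View pics/fits.png

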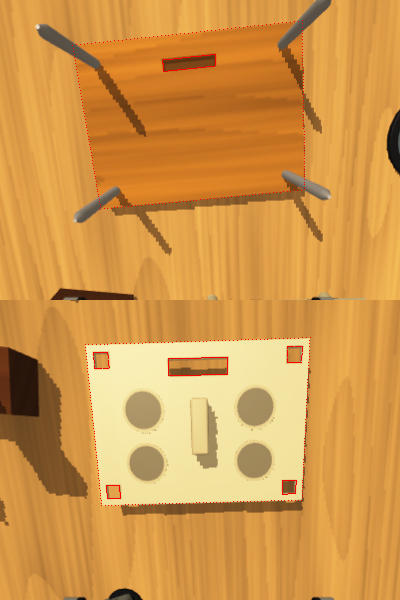

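Fits sit on the edges, and the projected post tips agree with the seen ones to about 1 mm. Now I'll pick the right tray, checking in hand for camera bias.

```bash
cat >> h.py <<'E'
G=.060   # TCP height above a tier's feet when gripped
def hold(p,lvl_z,a,v=.15): movel([p[0],p[1],lvl_z],quat(a),speed=v)
def pick(p):
    move_gripper(.05,40); move_ptp([p[0],p[1],.13],quat(p[2])); hold(p,G,p[2],.1); pause(.1)
    f0=read_ft_force(); move_gripper(0,50); g=read_finger_gap()
    hold(p,.09,p[2],.08); hold(p,.27,p[2],.3); pause(.2)
    print("gap",g,"f on table",np.array(f0),"lifted",np.array(read_ft_force()))
def inhand(a,vis=None):
    t=np.array(read_eef_pos()); im,par=shot("wrist")
    q,s=fit(im,par,TIER,t[2]-G+.036,t[:2],a,.009,.06,vis=vis)
    d=q[:2]-t[:2]; ca,sa=np.cos(a),np.sin(a)
    return np.array([ca*d[0]+sa*d[1],-sa*d[0]+ca*d[1],q[2]-a]),s
E
python3 - <<'E'
from h import *
np.save("bias.npy",0)
f=np.load("palR.npz"); p,_=fit(f["im"],(f["K"],f["d"],f["T"]),TIER,.036,(.61,-.25),-.026,.01,.05)
over(p,-.03); im,par=shot("wrist"); p2,s=fit(im,par,TIER,.036,p[:2],p[2],.03,.1); print(p,p2,s)
pick(p2); print(inhand(p2[2],"inhandR"),read_time_s())
E
```

```text
[ 0.6096 -0.2502 -0.0256] [ 0.6095 -0.2501 -0.025 ] 11.852348
gap 0.012932171884549723 f on table [ 0.736  -1.0884  0.9184] lifted [-0.2616 -0.1044 -3.4847]
(array([0.0002, 0.0002, 0.0021]), np.float32(9.736038)) 9.2917
```

View pics/inhandR.png

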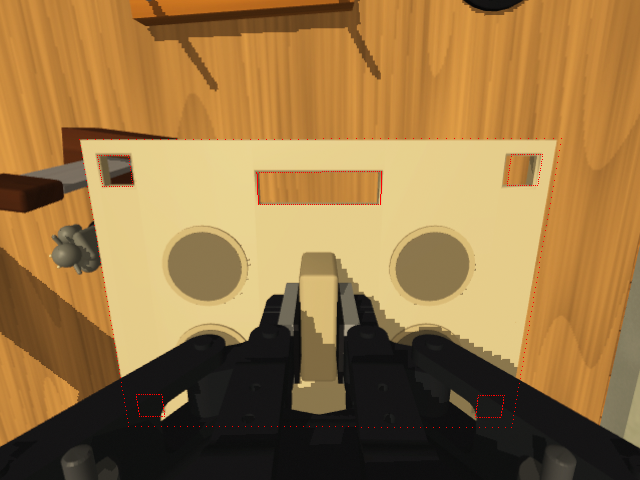

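Held square: offset 0.2 mm and 0.1°. Now placing it.

```bash
cat >> h.py <<'E'
def place(S,feet,off=(0,0)):
    "descend with force watch; feet: rest height of the tier's feet"
    c=loc(S,off); a=S[2]; hold(c,.27,a,.25); hold(c,.20,a,.2); pause(.2)
    f0=np.array(read_ft_force()); end=feet+G+.001; z=.20
    while z>end:
        z=max(end,z-(.01 if z>end+.012 else .004)); hold(c,z,a,.05); f=np.array(read_ft_force())-f0
        if np.abs(f).max()>3: print("z",round(z,4),"df",f)
        if f[2]>10: print("STOP"); return False
    pause(.2); print("down: df",np.array(read_ft_force())-f0,read_eef_pos()); return True
def release(S,feet):
    move_gripper(.03,40); pause(.2); hold(S,feet+G+.06,S[2],.12); hold(S,.27,S[2],.3)
E
python3 - <<'E'
from h import *
S=np.load("stand.npy")
ok=place(S,.025)
if ok: release(S,.025)
print(ok,read_time_s())
E
```

```text
down: df [ 1.1308  0.1405 -0.0933] [ 0.5417 -0.0065  0.086 ]
True 17.1667
```

```bash
python3 - <<'E'
from h import *
S=np.load("stand.npy")
over(S,S[2],.27); im,par=shot("wrist"); p,s=fit(im,par,TIER,.061,S[:2],S[2],.01,.06,vis="stack1"); print("stack1",p-S,s)
n=(.383,.313); over(n,-.05); im,par=shot("wrist","palLraw"); p,s=fit(im,par,TIER,.036,n,-.05,.04,.15,vis="palL"); print(p,s)
v=cv2.hconcat([cv2.imread("pics/stack1.png"),cv2.imread("pics/palL.png")]); cv2.imwrite("pics/m1.png",cv2.resize(v,(800,300),interpolation=cv2.INTER_AREA)); np.save("palL.npy",p); print(read_time_s())
E
```

```text
stack1 [-0.0003  0.      0.0001] 11.134962
[ 0.3822  0.3183 -0.0608] 10.919639
19.3
```

View pics/m1.png

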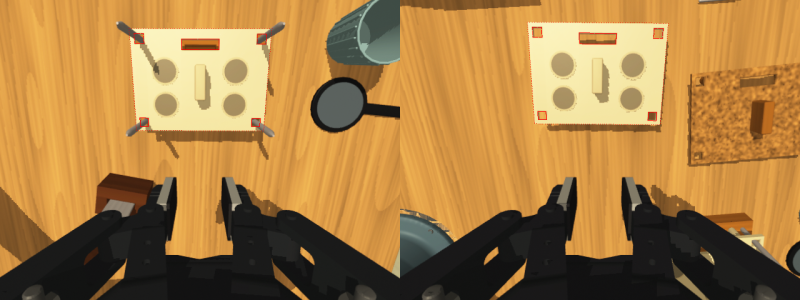

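Tray 1 is seated and the fit agrees to 0.3 mm. Tray 2 at (600,75) is fitted; the board's slot at (757,80) is on the same side. Next is tray 2.

```bash
python3 - <<'E'
from h import *
S=np.load("stand.npy"); p=np.load("palL.npy")
pick(p); o,s=inhand(p[2]); print("inhand",o,s)
if abs(o[1])<.004 and read_finger_gap()>.01:
    ok=place(S,.061)
    if ok: release(S,.061)
    over(S,S[2],.29); im,par=shot("wrist"); q,s=fit(im,par,TIER,.097,S[:2],S[2],.01,.06,vis="stack2"); print("stack2",q-S,s)
    n=(.612,.244); over(n,.1); im,par=shot("wrist"); p,s=fit(im,par,TIER,.036,n,.1,.04,.2,vis="board"); print(p,s); np.save("board.npy",p)
    v=cv2.hconcat([cv2.imread("pics/stack2.png"),cv2.imread("pics/board.png")]); cv2.imwrite("pics/m2.png",cv2.resize(v,(800,300),interpolation=cv2.INTER_AREA))
print(read_time_s())
E
```

```text
gap 0.012939128788064603 f on table [0.3929 0.0334 0.4918] lifted [-0.7889  0.6124 -2.864 ]
inhand [ 0.0002 -0.0001  0.0032] 8.636407
down: df [-0.3409 -0.8969 -1.6165] [ 0.5417 -0.0064  0.122 ]
stack2 [-0.0005  0.      0.0008] 9.507267
[0.6075 0.252  0.0475] 5.693813
32.025
```

View pics/m2.png

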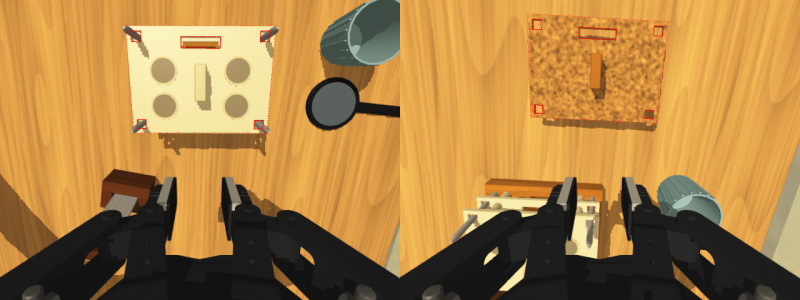

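Tray 2 is seated, and the board outline fits. I'll pick the board and check it in hand before placing.

```bash
python3 - <<'E'
from h import *
p=np.load("board.npy"); S=np.load("stand.npy")
pick(p); print("inhand",inhand(p[2],"inhandB"),read_time_s())
E
```

```text
gap 0.012792091237434827 f on table [-0.1339 -0.3211  0.7808] lifted [-0.6824  0.05   -3.247 ]
inhand (array([-0.0002, -0.0003,  0.001 ]), np.float32(5.8593025)) 35.875
```

View pics/inhandB.png

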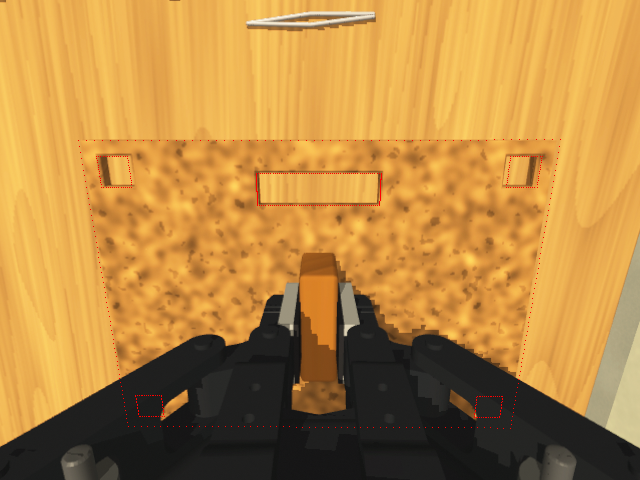

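```bash
python3 - <<'E'
from h import *
S=np.load("stand.npy")
ok=place(S,.097)
if ok: release(S,.097)
print(ok,read_time_s())
move_gripper(.085); over(S,S[2],.31); im,par=shot("wrist"); q,s=fit(im,par,TIER,.133,S[:2],S[2],.01,.06,vis="stack3"); print("stack3",q-S,s)
n=(.425,-.195); over(n,S[2],.30); im,par=shot("wrist","restraw"); np.savez("rest.npz",im=im,K=par[0],d=par[1],T=par[2])
cv2.imwrite("pics/m3.png",cv2.hconcat([rect(im,par,n,0,.181,.16,.16,.4e-3),rect(im,par,n,0,.055,.16,.16,.4e-3)]))
n=(.44,-.36); over(n,0,.26); im,par=shot("wrist"); np.savez("orcs.npz",im=im,K=par[0],d=par[1],T=par[2])
cv2.imwrite("pics/orcs.png",rect(im,par,n,0,.045,.4,.3,.5e-3))
print(read_time_s())
v=cv2.imread("pics/stack3.png")[:300,100:540]; w=cv2.imread("pics/m3.png")
cv2.imwrite("pics/m4.png",np.vstack([cv2.resize(v,(800,545))[:300],np.pad(cv2.resize(w,(600,300)),((0,0),(0,200),(0,0)))]))
E
```

```text
down: df [ 0.541   0.3406 -1.525 ] [ 0.5416 -0.0064  0.1579]
True 41.2667
stack3 [-0.0003 -0.0009 -0.0005] 5.621256
44.475
```

View pics/m4.png

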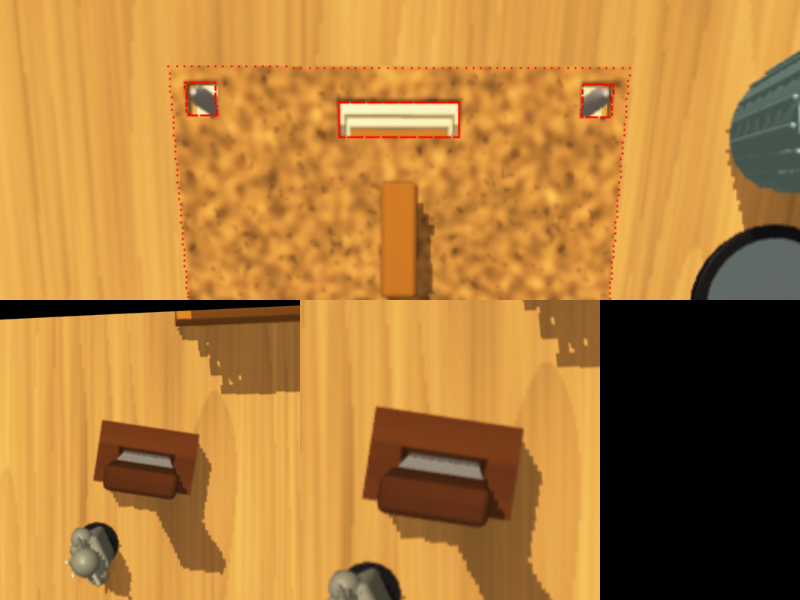

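View pics/orcs.png

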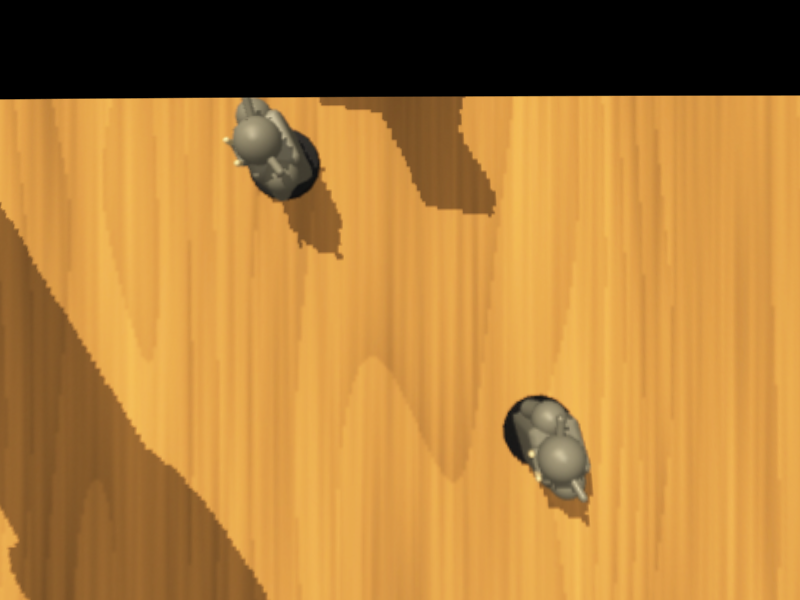

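The stack is right: slots line up, and the board fits to 0.9 mm. The blade head at panel (140,479) seems to sit toward −y of the rest centre, so it may be leaning. The orcs are upright at (280,150) and (550,440) in the last crop. Next I'll fit the head and rest.

```bash
python3 - <<'E'
from h import *
S=np.load("stand.npy"); f=np.load("rest.npz"); par=(f["K"],f["d"],f["T"]); im=f["im"]
r,s=fit(im,par,np.vstack([box(.08,.05)]),.055,(.4207,-.2019),-.141,.006,.06,vis="r1"); print("rest",r,s)
for z in(.181,.178): 
    h,s=fit(im,par,box(.040,.014),z,(.4197,-.2105),-.141,.006,.06,vis="r2"); print("head",z,h,s)
d=h[:2]-r[:2]; print("head in rest frame",R.from_euler("z",-r[2]).as_matrix()[:2,:2]@d)
np.save("head.npy",h); np.save("restp.npy",r)
slot=loc(S,(0,.048))
for k in(1,-1):
    print(k,inverse_kinematics([*h[:2],.165],quat(r[2]+k*np.pi/2)),inverse_kinematics([*slot,.35],quat(S[2]+k*np.pi/2)),inverse_kinematics([*slot,.16],quat(S[2]+k*np.pi/2)))
a=[cv2.resize(cv2.imread(f"pics/{n}.png")[140:340,220:400],(400,444)) for n in("r1","r2")]; cv2.imwrite("pics/m5.png",cv2.hconcat(a))
E
```

```text
rest [ 0.4211 -0.2021 -0.1489] 8.220643
head 0.181 [ 0.4157 -0.2033 -0.1171] 6.5285654
head 0.178 [ 0.4154 -0.2031 -0.1415] 6.5460596
head in rest frame [-0.0054 -0.0018]
1 [ 1.0176  0.1957 -0.6979  2.0858  0.1588  0.9112  1.6531] [ 0.6904  0.2068 -0.9497  1.6992  0.1731  1.3245  1.3208] [ 0.6462  0.4545 -0.9555  1.9044  0.4378  1.0079  1.1097]
-1 [ 0.644   0.1499 -0.2959  2.1014  0.0557  0.8975 -1.4033] [ 0.4128  0.1496 -0.6213  1.7095  0.0899  1.3111 -1.7554] [ 0.2754  0.3262 -0.4936  1.9197  0.189   0.941  -1.8372]
```

View pics/m5.png

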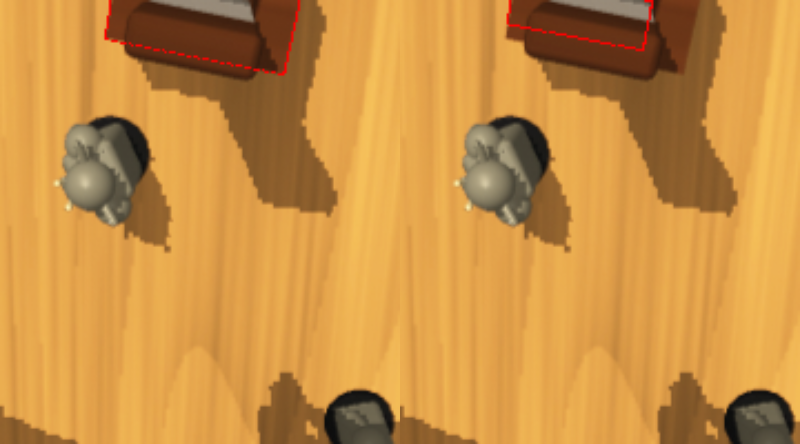

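```bash
python3 - <<'E'
from h import *
f=np.load("rest.npz"); par=(f["K"],f["d"],f["T"]); r=np.load("restp.npy")
h=unproj([[306.5,158]],.181,par)[0]; d=h[:2]-r[:2]; l=R.from_euler("z",-r[2]).as_matrix()[:2,:2]@d; print(h,"in rest",l)
v=rect(f["im"],par,h,r[2],.181,.07,.05,.1e-3)
for p in box(.04,.014): cv2.circle(v,(int(350+p[0]*1e4),int(250-p[1]*1e4)),1,(0,255,255),-1)
cv2.imwrite("pics/m6.png",v); np.save("head.npy",np.r_[h[:2],r[2]])
E
```

```text
[ 0.4198 -0.2106  0.181 ] in rest [-0.     -0.0086]
```

View pics/m6.png

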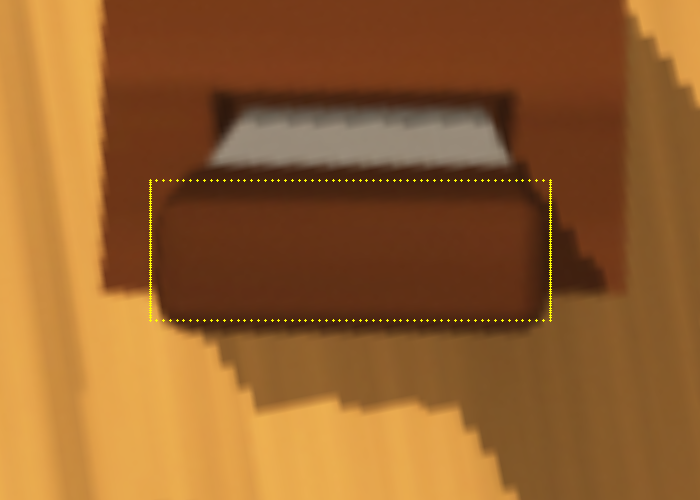

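x is centred. The head leans about 9 mm toward rest −y (about 3°), so closing the jaws across the thin side will bring it upright.

```bash
python3 - <<'E'
from h import *
S=np.load("stand.npy"); r=np.load("restp.npy"); a=r[2]-np.pi/2
c=loc(r,(0,-.001))
move_gripper(.06,80); move_ptp([*c,.26],quat(a)); hold(c,.165,a,.1); pause(.1); f0=np.array(read_ft_force())
move_gripper(0,80); pause(.2); print("gap",read_finger_gap(),np.array(read_ft_force())-f0)
hold(c,.25,a,.06); hold(c,.35,a,.2); pause(.3); print(np.array(read_ft_force())-f0)
im,par=shot("side"); t=np.array(read_eef_pos()); 
pts=[[*loc([t[0],t[1],r[2]],(x,y)),t[2]-.155+z] for x in(-.02,.02) for y in(-.0025,.0025) for z in np.linspace(0,.135,40)]
q=proj(pts,par); np.save("bl.npy",q)
v=im.copy()
for p in q: cv2.circle(v,tuple(np.round(p).astype(int)),0,(0,0,255),-1)
o=q.mean(0).astype(int); y0,x0=max(o[1]-90,0),max(o[0]-60,0)
cv2.imwrite("pics/bl.png",cv2.hconcat([cv2.resize(w[y0:y0+180,x0:x0+120],None,fx=3,fy=3) for w in(im,v)])); print(read_time_s())
E
```

```text
gap 0.013002079876898909 [-0.0305 -0.0461  2.8391]
[ 0.038  -0.1343 -3.0207]
51.025
```

View pics/bl.png

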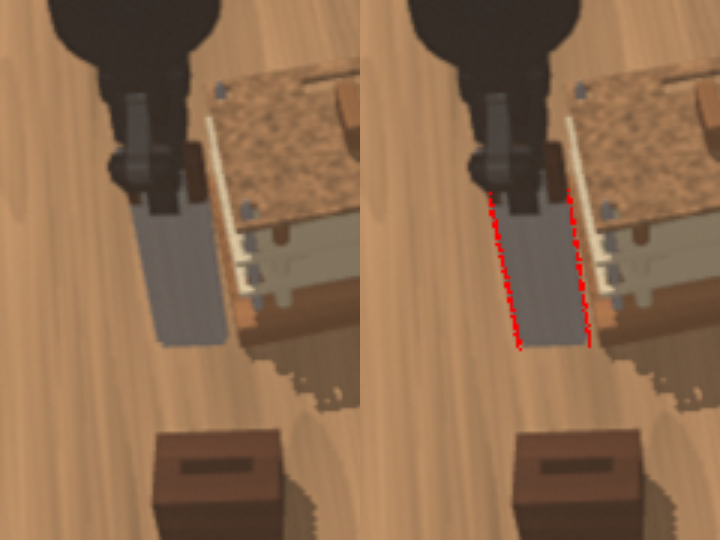

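Blade is held upright and matches its projected model. Inserting with a force watch.

```bash
python3 - <<'E'
from h import *
S=np.load("stand.npy"); a=S[2]-np.pi/2; c=loc(S,(0,.048))
hold(c,.36,a,.2); hold(c,.31,a,.1); pause(.3); f0=np.array(read_ft_force()); z=.31; stop=False
while z>.1585 and not stop:
    z-=.005 if z>.17 else .0015
    hold(c,z,a,.05); f=np.array(read_ft_force())-f0
    if np.abs(f).max()>2.5: print(round(z,4),f)
    if f[2]>8: stop=True
print("end",z,f,read_eef_pos(),stop,read_time_s())
E
```

```text
0.1595 [-2.3636 -0.2411  5.4967]
0.158 [-3.5257 -1.9827 13.9858]
end 0.15799999999999986 [-3.5257 -1.9827 13.9858] [0.5407 0.0418 0.1604] True 62.4833
```

Contact came at TCP 0.160, which is the slot floor. Release, then look at each orc from straight above.

```bash
python3 - <<'E'
from h import *
S=np.load("stand.npy"); a=S[2]-np.pi/2; c=loc(S,(0,.048))
hold(c,.160,a,.05); move_gripper(.020,40); pause(.2); print(read_finger_gap(),read_ft_force()); hold(c,.21,a,.08); hold(c,.30,a,.2)
move_gripper(.085)
over(c,S[2],.31); im,par=shot("wrist"); o=proj([[*c,.176]],par)[0].astype(int); bl=im[max(0,o[1]-60):o[1]+100,o[0]-100:o[0]+100]
f=np.load("orcs.npz"); n=np.array([.44,-.36]); W=[]
for px in((291,165),(535,430)):   # base-disc guesses in orcs.png
    w=n+(np.array(px)-[400,300])*[.5e-3,-.5e-3]; over(w,0,.26); im,par=shot("wrist"); W.append(w)
    np.savez(f"o{len(W)}.npz",im=im,K=par[0],d=par[1],T=par[2],w=w)
vs=[cv2.resize(bl,(400,320))]+[rect(im_["im"],(im_["K"],im_["d"],im_["T"]),im_["w"],0,.056,.1,.075,.25e-3) for im_ in(np.load("o1.npz"),np.load("o2.npz"))]
vs=[cv2.resize(v,(400,300)) for v in vs]; print(W,read_time_s())
im,_=shot("side","side2"); vs.append(cv2.resize(im,(400,300),interpolation=cv2.INTER_AREA))
cv2.imwrite("pics/m7.png",np.vstack([cv2.hconcat(vs[:2]),cv2.hconcat(vs[2:])]))
E
```

```text
0.02047662882932137 [-0.3328  0.5993 -0.4292]
[array([ 0.3855, -0.2925]), array([ 0.5075, -0.425 ])] 69.4333
```

View pics/m7.png

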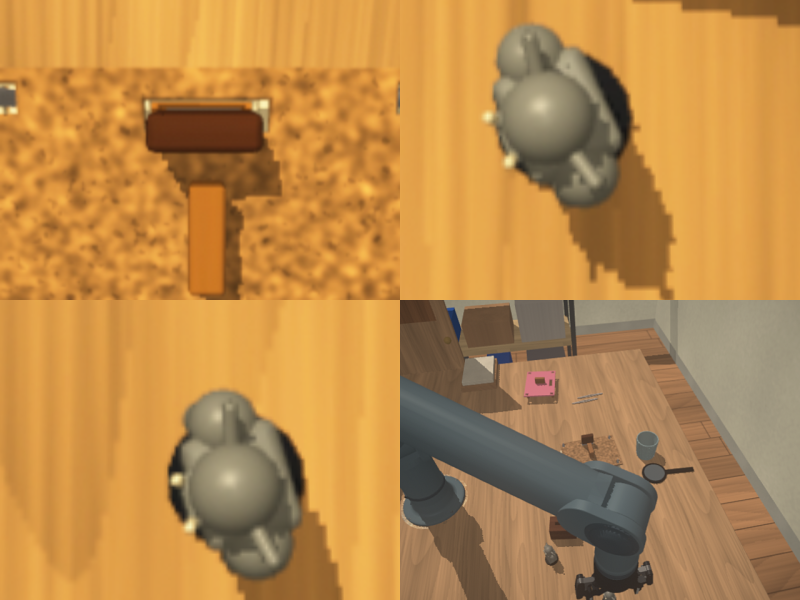

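Blade is in: its head sits over the slot and the tip reached the floor. Orc 1's body centre is at panel offset (158,115) with its arms at about 113°, orc 2's at (238,185) at about 103°. Picking orcs with jaws across the body and placing them at board x = ∓48 mm, y = −15 mm.

```bash
python3 - <<'E'
from h import *
S=np.load("stand.npy"); b=S[2]+np.pi/2
for o,a,l in(((.375,-.2837),.40,(-.048,-.015)),((.5174,-.4338),.22,(.048,-.015))):
    move_gripper(.065,25); move_ptp([*o,.15],quat(a)); hold(o,.036,a,.1); move_gripper(0,30); g=read_finger_gap(); pause(.1)
    hold(o,.07,a,.06); hold(o,.30,a,.25); print("gap",g,read_finger_gap())
    if g<.02: print("MISS"); break
    t=loc(S,l); hold(t,.30,b,.25); hold(t,.19,b,.15); pause(.2); f0=np.array(read_ft_force())
    for z in(.18,.175,.172,.1705,.1695): 
        hold(t,z,b,.03); f=np.array(read_ft_force())-f0
        if f[2]>3: print("touch",z,f); break
    move_gripper(.044,25); pause(.2); hold(t,.25,b,.1); hold(t,.30,b,.2); print(read_time_s())
move_gripper(.085); move_ptp([.40,-.40,.35],quat(.05)); pause(.3)
a,_=shot("side","side3"); t,_=shot("top","top3")
for c in("side","top"): print(c,[(np.round(d["at"]).tolist(),round(d["confidence"],2)) for d in look_for(c,"orc1")])
cv2.imwrite("pics/m8.png",cv2.hconcat([cv2.resize(a[130:370,200:440],(400,400)),cv2.resize(t[110:480,220:640],(400,352))[:352].copy() if 0 else cv2.resize(t[110:480,220:590],(400,400))]))
E
```

```text
gap 0.025580113159545434 0.02539528574511345
80.3583
gap 0.025881726457893234 0.025567909420439794
92.25
side [([331.0, 234.0], 0.79)]
top [([349.0, 227.0], 0.73), ([355.0, 260.0], 0.5)]
```

View pics/m8.png

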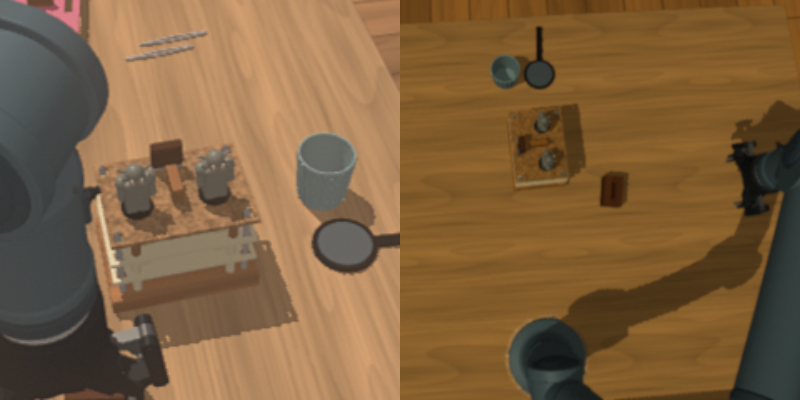

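Both orcs stand upright on the cork with the blade in. Last check: move the arm aside to uncover the right front area and look for a third orc. I've used all my viewer pictures, so this check is numeric.

```bash
python3 - <<'E'
from h import *
S=np.load("stand.npy")
move_ptp([.45,.38,.38],quat(-.05)); pause(.3)
t,pt=shot("top","top4"); 
for c in("top","side"):
    if c=="side": shot(c,"side4")
    for n in("orc1","palette1","blade"): print(c,n,[(np.round(d["at"]).tolist(),round(d["confidence"],2)) for d in look_for(c,n)])
# gray (low saturation) blobs on table, right half incl. formerly hidden area
for k in("top0","top4"):
    hsv=cv2.cvtColor(cv2.imread(f"pics/{k}.png"),cv2.COLOR_BGR2HSV); m=((hsv[...,1]<75)&(hsv[...,2]>25)).astype(np.uint8); m[:125]=0
    n,_,st,ce=cv2.connectedComponentsWithStats(m); print(k,[(ce[i].round().tolist(),int(st[i,4])) for i in range(1,n) if st[i,4]>12])
print("table px->world",unproj([[575,425]],0,pt),read_qpos())
# fits from above and blade/orc prediction
print("orc predicted top px",proj([[*loc(S,(x,-.015)),.17] for x in(-.048,.048)],pt),"blade head",proj([[*loc(S,(0,.048)),.176]],pt))
print(read_time_s())
E
```

```text
top orc1 [([358.0, 261.0], 0.64), ([350.0, 225.0], 0.6)]
top palette1 [([345.0, 244.0], 0.42)]
top blade [([330.0, 247.0], 0.43)]
side orc1 [([283.0, 243.0], 0.87), ([329.0, 233.0], 0.67), ([308.0, 297.0], 0.5)]
side palette1 [([304.0, 274.0], 0.77), ([306.0, 292.0], 0.73)]
side blade [([296.0, 225.0], 0.85)]
top0 [([317.0, 175.0], 641), ([349.0, 178.0], 499), ([489.0, 249.0], 103), ([11.0, 311.0], 1485), ([419.0, 285.0], 71), ([445.0, 301.0], 106), ([637.0, 341.0], 128), ([630.0, 342.0], 79), ([605.0, 353.0], 46), ([600.0, 441.0], 5973), ([14.0, 378.0], 31), ([17.0, 408.0], 42), ([379.0, 451.0], 5616), ([4.0, 458.0], 34), ([522.0, 477.0], 60)]
top4 [([317.0, 175.0], 643), ([348.0, 178.0], 503), ([351.0, 224.0], 138), ([287.0, 362.0], 26341), ([355.0, 259.0], 124), ([11.0, 311.0], 1494), ([14.0, 378.0], 31), ([18.0, 406.0], 40), ([604.0, 419.0], 440), ([578.0, 429.0], 462), ([615.0, 449.0], 428), ([4.0, 458.0], 34)]
table px->world [[-0.0053 -0.6381  0.    ]] [ 0.0542  0.3403 -1.0346  1.5438  0.2942  1.4253 -1.0478]
orc predicted top px [[355.8471 259.1088]
 [351.7187 223.8767]] blade head [[330.2885 243.3098]]
98.2667
```

```bash
python3 - <<'E'
from h import *
sign_off(); print(read_time_s())
E
```

```text
the job is handed in; nothing more can be done
the job is handed in; nothing more can be done
```

The job is done and handed in at about 98 s of the 210 s allowed. Both ivory trays and then the cork board are down on the four posts, slots aligned. The blade stands in the slots, and both orcs that were out stand on the cork board. The cup, magnifier, tweezers and pink board were not touched.

**Checks that passed:**
- **Tiers:** overhead fits put each tier within 1 mm and 0.1° of the stand, at its seated height. They were made before the blade and orcs went in and not repeated.
- **Blade:** it met the slot floor at the expected height, with about 14 N of contact force. A wrist picture then showed its head over the slot.
- **Orcs:** a side picture showed both upright, and their top-view positions match the targets to about a pixel.

**Checks that were weaker or disagreed:**
- **Blade lean:** the blade leaned about 3° in the rest and came upright when gripped. In the released view its head sits slightly toward the rib, so it may lean a little within the slot's play.
- **Third orc:** the last side-camera search gave a weak extra orc hit (confidence 0.5) on the front of the stand. I took it as false, because the top camera showed only two.
- **Unidentified blobs:** three grey-white blobs by the robot's side, each about four times an orc's image area, were not reported as orcs. I left them alone. I had used all my pictures by then, so I did not view them close up.

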